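# Slide the tiffin onto the tool turntable

### The job

The steel tiffin box stands on the fan-shaped white stone slab beside the free-spinning wooden turntable. Slide it across onto the turntable so that it stands upright wholly inside the big scorched ring, and let go. Do not let the turntable turn under it meanwhile, and leave the torch and the jar on it standing as they are.

Things in the scene. Friction and masses are not known exactly. Their poses are not given: they have to be found in the camera images.
- tiffin: round lidded steel tiffin box, upright: 94 mm diameter at the body (lid rim 96), 60 mm tall, about 0.35 kg; too wide for most grippers, it slides (friction about 0.6) when pushed low on its side. Origin: centre of its underside, z up. Starts on the slab, at a height of 45 mm; its centre is 0.20 to 0.24 m from the turntable's axis.
- shelf: fixed fan-shaped white stone slab whose flat top is 45 mm above the counter. It is a ring sector about the turntable's axis, from 139 to about 287 mm radius, reaching 43 degrees either side of the slab's own -y direction. Origin: on the turntable's axis, at counter height. A gap of 4 mm separates it from the platter.
- hub (a point): centre of the wooden platter's top (270 mm diameter, 14 mm thick, top 44 mm above the counter, so 1 mm below the slab), on the turntable's vertical axis
- place (a point): centre of the big scorched ring (dark line, 120 mm diameter) on the platter's top, 68 mm from hub; it always lies on the slab's side of the platter, within about 25 degrees of the slab's middle. Turns with the platter.
- platter (a joint): angle of the wooden platter on its foot, rad, 0 at the start, positive counter-clockwise from above. It turns on ball bearings with almost no friction (about 0.012 N m), no stops and no spring: a sideways drag of about 0.1 N on its edge turns it, a push whose line passes through its axis does not.
- torch: blue aluminium torch standing lens down in a small ring on the platter, on the side away from the slab, about 93 mm from hub: 38 mm diameter, 109 mm tall. Origin: centre of its underside.
- jar: small glass jar standing in a middle-sized ring on the platter, on the side away from the slab, about 88 mm from hub: 58 mm diameter, 70 mm tall. Origin: centre of its underside.

How it is judged:
At the end, for the whole second after the job is handed in: The tiffin stands upright and still on the platter with its centre within 14 mm of the big ring's centre (so inside the ring), the platter is at rest within 0.2 rad (11 degrees) of its starting angle, the torch and jar stand within 30 mm of where they were, and the robot touches nothing (horizontal distance between tiffin and place below 0.014 m and angle between tiffin's own z axis and vertical below 0.1 rad and height (world z) of tiffin between 0.04 and 0.048 m and linear speed of tiffin below 0.02 m/s and value of joint platter between -0.2 and 0.2 rad and velocity of joint platter between -0.05 and 0.05 rad/s and angle between each of torch, jar's own z axis and vertical below 0.2 rad and distance of each of torch, jar from where it was at the start of the episode below 0.03 m).
It fails at once if the turntable was turned by more than 0.2 rad (11 degrees) (value of joint platter above 0.2 rad or value of joint platter below -0.2 rad).
It fails at once if the tiffin was tipped over (angle between tiffin's own z axis and vertical above 0.6 rad).
It fails at once if the torch or the jar was knocked over (angle between any of torch, jar's own z axis and vertical above 0.6 rad).
It also fails if it takes over 58 s, if anything falls off the work surface, if the arm or the gripper's body presses on something with over 40 N, if the wrist force passes 120 N, or if a joint passes its speed limit or range.

### The arm

A 7-joint arm with a two-finger parallel gripper is mounted at the origin on the work surface. World frame = base frame: x ahead of the robot, y to its left, z up, the work surface at z = 0. Lengths are in m, angles in rad, forces in N, time in s.
With the tool pointing down it reaches from about 0.4 to 0.925 m from the base axis. Payload 5.6 kg.
Tool frame: the origin (TCP) lies at the very end of the fingers, on their centre line; the grasp point (between the pads) lies 19 mm behind it; z points along the fingers, y is the line along which they close (so a half turn about z gives the same grasp; the last joint's range is limited). The gripper opens to 85 mm and grips with 20 to 120 N. Pads are 22 mm wide; open, the fingers measure 114 mm over their backs; the gripper's body (76 mm by 85 mm) begins 54 mm behind the grasp point. The pads swing forward as they close: fully open they stand 13 mm farther back than shut.
Start: joints at [1.241, 0.468, -0.012, 1.603, 0.006, 1.071, -0.056], TCP at [0.184, -0.623, 0.231] pointing down, gripper open.
Joint ranges: [-2.53, 2.53], [-0.31, 2.02], [-1.57, 1.55], [0.28, 2.44], [-1.29, 4.43], [0.15, 1.84], [-2.92, 2.92]. Speed limits (rad/s): [2.57, 2.57, 3.14, 3.14, 3.14, 3.14, 3.14].

### API

Orientations are given as a unit quaternion [x, y, z, w].
In Python, from cell import sensors, eyes, job_done gives the robot as it stands.
- The arm moves only by the tool servo_tool, never from a script. Its argument "deltas" is a list of rows, each a list of 3 entries, a list of its own where there are three numbers: the shift along the tool's x, y, z in mm, then the turn, a rotation vector about the tool's x, y, z in rad, then the opening, from 0 (shut) to 1 (fully open). A call has 1 to 12 rows; each row shifts and turns the commanded pose from where the row before left it, along the tool's axes as they then stand; what a row does not reach is not made up. A row lasts 1/12 s, in which the tool goes at most 41.7 mm and 7.16 degrees, less where a joint would pass 70% of its speed; a pose out of reach is approached as far as the arm can. A call is refused whole if a number of a shift passes 41.7 or a number of a turn 0.125, either way. A call with a gripper value outside its range is refused whole. The fingers move at their own pace and stop on an object; the grip force is fixed at half the most. Time passes only in rows, so rows that do not move let the fingers close. It gives the time, the measured TCP pose, the force, the opening and the grip force at its end, in the units of the state.
- sensors.sense(): the state, without advancing time (a new reading comes with each control period).
- eyes.camera(name): name is "side" or "top" or "wrist"; returns a dict with "pixels" (420x560x3 uint8, red, green, blue), "camera_matrix" (3x3 intrinsics, pixels), "rvec" (rotation vector, rad) and "tvec" (3), from world to camera coordinates, as OpenCV has them; the wrist camera has in their place "tool_from_camera" (4x4, takes a point from camera to tool coordinates, whose origin is the TCP and whose axes are the flange's). Camera axes: x right, y down, z forward; pixel columns grow to the right and rows downward; lengths in m; the calibration is good to about 2 mm. The wrist camera is an equidistant fisheye: a pixel r from the principal point sees the ray r / f radians off the axis. A picture is of the moment at which its call begins: read the wrist's pose just before it. There is no depth.
- job_done(): hands the job in; it is judged then, once.
The state is a dict: "time": time; "joints": joint angles; "joint_velocities": joint speeds; "joint_efforts": joint torques, N m; "eef_pos": TCP position; "ee_rot": TCP orientation; "ft_force": force on the tool from outside, world axes, zero at the start; "moment": the same for the moment, N m; "finger_gap": finger opening in m; "grip_force": force on a finger pad.
Only numpy, scipy, OpenCV 4.12 (cv2) and the standard library are available. Lean on these libraries where they do the work, as an engineer would, in place of code of your own. Each camera call takes 0.05 s, during which the arm holds its last target. There are 200 camera calls.

## Working session

There is one attempt and no reset: what is moved stays moved. The work goes in short steps, Python scripts to look and compute and a tool call to move; the robot and the scene stay as the last step left them, time stands still between calls to the robot, and variables do not carry over. Pictures are saved under pics/ and viewed, at most 10 in all, crops included, and the job is handed in when it is done.

Besides the shell and the picture viewer there is one more tool, called after "Emit:" in YAML: its name, and indented under it one key for each argument. servo_tool: Moves the arm, as the interface text tells. Its arguments: {"type":"object","properties":{"deltas":{"type":"array","items":{"type":"array"}}},"required":["deltas"]}

```bash
mkdir -p pics; cat > h.py <<'E'
import numpy as np,cv2
from cell import sensors,eyes,job_done
def ray(c,u,v,z):
    R=cv2.Rodrigues(np.array(c["rvec"],float))[0];t=np.array(c["tvec"],float).ravel()
    d=R.T@np.linalg.inv(np.array(c["camera_matrix"]))@np.array([u,v,1.]);o=-R.T@t
    return (o+d*(z-o[2])/d[2])
def proj(c,p):
    return cv2.projectPoints(np.array(p,float).reshape(-1,3),np.array(c["rvec"],float),np.array(c["tvec"],float),np.array(c["camera_matrix"],float),None)[0].reshape(-1,2)
E
python3 - <<'E'
from h import *
for n in("top","side"):
    c=eyes.camera(n);cv2.imwrite(f"pics/{n}0.png",c["pixels"][:,:,::-1])
    R=cv2.Rodrigues(np.array(c["rvec"]))[0];print(n,-R.T@np.array(c["tvec"]).ravel(),R[2])
s=sensors.sense();print(s)
E
```

```text
top [0.46021042 0.0133732  0.71044748] [ 0.13686566 -0.00273969 -0.99058583]
side [ 0.14207623 -0.46614865  0.56448773] [ 0.47519515  0.60620297 -0.63773626]
{'time': 0.1, 'joints': array([ 1.24099163,  0.46830672, -0.01158396,  1.6035508 ,  0.00598723,
        1.07141206, -0.05627454]), 'joint_velocities': array([-0.00067502, -0.00121031, -0.00018656, -0.00210261, -0.00085831,
        0.00012101, -0.00116453]), 'joint_efforts': array([ 1.31681314e-03, -5.33514011e+01,  2.15151475e-02, -2.51963550e+01,
        1.14710824e-02,  4.30118671e-03,  2.61365312e-05]), 'eef_pos': array([ 0.18366008, -0.6229751 ,  0.23041418]), 'ee_rot': array([ 9.89739577e-01,  1.42880703e-01, -1.73990737e-04, -8.02640996e-04]), 'ft_force': array([-0.04227005,  0.24634655, -0.70090086]), 'moment': array([ 0.02421815,  0.01572932, -0.00173468]), 'grip_force': 0.0, 'finger_gap': 0.08510735316971062}
```

View pics/top0.png

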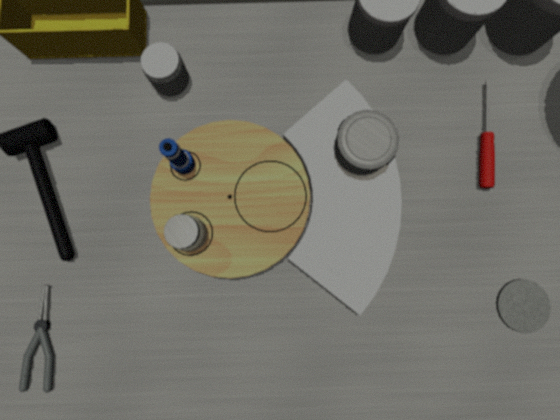

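View pics/side0.png

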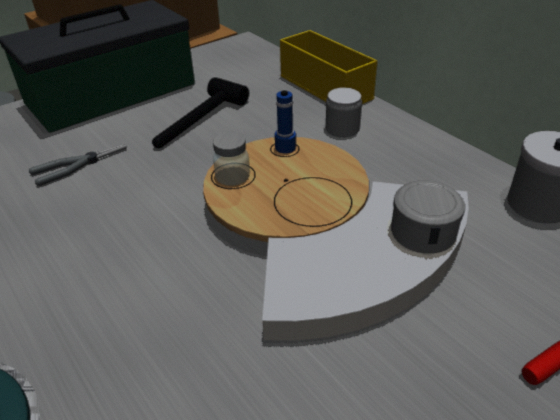

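The top view shows the platter centred near (231,199), the big ring at (271,196), the tiffin lid at (367,140), the torch at (180,160) and the jar at (188,232). In the side view the tiffin is near (428,215), on the far-right part of the slab.

```bash
cat >> h.py <<'E'
def fitc(P):
    A=np.c_[2*P[:,:2],np.ones(len(P))];x=np.linalg.lstsq(A,(P[:,:2]**2).sum(1),rcond=None)[0]
    return x[:2],np.sqrt(x[2]+x[0]**2+x[1]**2)
def robust(P,n=6,tol=.003):
    for _ in range(n):
        c,r=fitc(P);e=abs(np.hypot(*(P[:,:2]-c).T)-r);P=P[e<max(tol,np.percentile(e,80))]
    return c,r,len(P)
def wood(c):
    h=cv2.cvtColor(c["pixels"],cv2.COLOR_RGB2HSV);m=cv2.inRange(h,(8,50,90),(25,255,255))
    n,l,st,_=cv2.connectedComponentsWithStats(m);k=1+np.argmax(st[1:,4])
    return (l==k).astype(np.uint8)*255
def radial(c,u,v,z,r0,r1,kind):
    # edge on rays about world centre at plane z
    g=cv2.GaussianBlur(cv2.cvtColor(c["pixels"],cv2.COLOR_RGB2GRAY),(3,3),0).astype(np.float32)
    P=[];o=np.array([u,v]);rr=np.linspace(r0,r1,120)
    for a in np.linspace(0,2*np.pi,180,endpoint=False):
        p=np.c_[o[0]+rr*np.cos(a),o[1]+rr*np.sin(a),np.full(120,z)];q=proj(c,p).astype(np.float32)
        s=cv2.remap(g,q[:,:1].copy(),q[:,1:].copy(),cv2.INTER_LINEAR).ravel()
        if kind=="dark": k=s.argmin()
        elif kind=="edge": k=abs(np.gradient(s)).argmax()
        P.append(p[k])
    return np.array(P)
E
cat > m.py <<'E'
from h import *
s=sensors.sense();print(s["time"],s["eef_pos"])
def meas(n,c,ringuv,lid):
    m=wood(c);ct=max(cv2.findContours(m,0,cv2.CHAIN_APPROX_NONE)[0],key=len)
    ct=cv2.convexHull(ct)[:,0]
    H=robust(np.array([ray(c,*p,.044) for p in ct]))
    hub=H[0];print(n,"hub",H)
    g=ray(c,*ringuv,.044)
    for _ in range(3):
        R=robust(radial(c,g[0],g[1],.044,.05,.07,"dark"),tol=.002);g=R[0]
    print(" ring",R,"bearing",np.degrees(np.arctan2(*(g-hub)[::-1])),np.hypot(*(g-hub)))
    t=ray(c,*lid,.105)
    for _ in range(3):
        T=robust(radial(c,t[0],t[1],.100,.038,.058,"edge"),tol=.002);t=T[0]
    print(" tif",T,"bearing",np.degrees(np.arctan2(*(t-hub)[::-1])),np.hypot(*(t-hub)))
if __name__=="__main__":
    meas("top",eyes.camera("top"),(271,196),(368,138))
    meas("side",eyes.camera("side"),(313,202),(428,200))
    c=eyes.camera("top");
    print([ray(c,*p,z) for p,z in (((375,45),0),((345,80),.045),((360,315),.045),((380,5),.1))])
E
python3 m.py
```

```text
0.1 [ 0.18366008 -0.6229751   0.23041418]
top hub (array([0.56723189, 0.09172837]), np.float64(0.13456349679860743), 49)
 ring (array([0.56694291, 0.02409322]), np.float64(0.0598332355887567), 144) bearing -90.24480272363533 0.06763576877096418
 tif (array([ 0.63884668, -0.12800051]), np.float64(0.05000539710608593), 101) bearing -71.94799852362007 0.23110486134525723
side hub (array([0.56547039, 0.08984457]), np.float64(0.1343883078500429), 46)
 ring (array([0.56570627, 0.02309785]), np.float64(0.05980951844329715), 169) bearing -89.79752414953882 0.06674714432012223
 tif (array([ 0.64244364, -0.13321496]), np.float64(0.04766853752342115), 101) bearing -70.96150151694242 0.23596702153526306
[array([ 0.85558403, -0.1806761 ,  0.        ]), array([ 0.76696099, -0.11206353,  0.045     ]), array([ 0.36804427, -0.11565156,  0.045     ]), array([ 0.86983513, -0.16591246,  0.1       ])]
```

Emit:
servo_tool:
  deltas:
    - [[0,0,0],[0,0,0.1],0.65]
    - [[0,0,0],[0,0,0.1],0.65]
    - [[0,0,0],[0,0,0.087],0.65]
    - [[27,-24.5,0],[0,0,0],0.65]
    - [[27,-24.5,0],[0,0,0],0.65]
    - [[27,-24.5,0],[0,0,0],0.65]
    - [[27,-24.5,0],[0,0,0],0.65]
    - [[27,-24.5,0],[0,0,0],0.65]
    - [[27,-24.5,0],[0,0,0],0.65]
    - [[27,-24.5,0],[0,0,0],0.65]
    - [[27,-24.5,0],[0,0,0],0.65]
    - [[27,-24.5,0],[0,0,0],0.65]

```text
time: 1.25
eef_pos: [0.428, -0.4016, 0.2314]
ee_rot: [1.0, -0.0, 0.0, 0.0]
ft_force: [0.3, -0.6, -0.1]
finger_gap: 0.0556
grip_force: 0.0
```

Emit:
servo_tool:
  deltas:
    - [[27,-24.5,0],[0,0,0],0.65]
    - [[27,-24.5,0],[0,0,0],0.65]
    - [[27,-24.5,0],[0,0,0],0.65]
    - [[27,-24.5,0],[0,0,0],0.65]
    - [[27,-24.5,0],[0,0,0],0.65]
    - [[27,-24.5,0],[0,0,0],0.65]
    - [[27,-24.5,0],[0,0,0],0.65]
    - [[27,-24.5,0],[0,0,0],0.65]
    - [[27,-24.5,0],[0,0,0],0.65]
    - [[27,-24.5,0],[0,0,0],0.65]
    - [[0,0,0],[0,0,0],0.65]

```text
time: 2.17
eef_pos: [0.7014, -0.1486, 0.2304]
ee_rot: [1.0, 0.005, 0.001, -0.003]
ft_force: [-1.0, 1.4, 0.5]
finger_gap: 0.0554
grip_force: 0.0
```

Emit:
servo_tool:
  deltas:
    - [[22,-9,0],[0,0,0],0.65]
    - [[22,-9,0],[0,0,0],0.65]
    - [[0,0,30],[0,0,0],0.65]
    - [[0,0,30],[0,0,0],0.65]
    - [[0,0,0],[0,0,0],0.65]
    - [[0,0,0],[0,0,0],0.65]
    - [[0,0,0],[0,0,0],0.65]

```text
time: 2.75
eef_pos: [0.7415, -0.1406, 0.1727]
ee_rot: [1.0, -0.0, 0.001, 0.0]
ft_force: [0.5, -0.3, 0.2]
finger_gap: 0.0557
grip_force: 0.0
```

Emit:
servo_tool:
  deltas:
    - [[0,-9.5,20],[0,0,0],0.65]
    - [[0,0,30],[0,0,0],0.65]
    - [[0,0,30],[0,0,0],0.65]
    - [[0,0,20],[0,0,0],0.65]
    - [[0,0,12],[0,0,0],0.65]
    - [[0,0,6],[0,0,0],0.65]
    - [[0,0,0],[0,0,0],0.65]
    - [[0,0,0],[0,0,0],0.65]

```text
time: 3.42
eef_pos: [0.7423, -0.1309, 0.0554]
ee_rot: [1.0, -0.0, 0.002, 0.0]
ft_force: [0.8, 0.9, 1.0]
finger_gap: 0.0555
grip_force: 0.0
```

```bash
python3 - <<'E'
from h import *
c=eyes.camera("side");cv2.imwrite("pics/side1.png",c["pixels"][:,:,::-1])
E
```

```text
(no output)
```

View pics/side1.png

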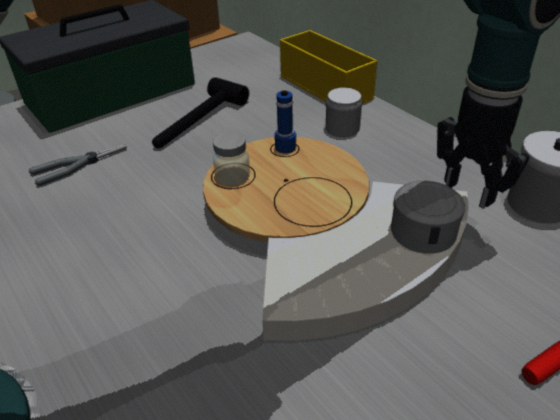

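The side view shows the fingers straddling low behind the tiffin (near (470,180)), with clear space before contact.

Emit:
servo_tool:
  deltas:
    - [[-15,0,0],[0,0,0],0.65]
    - [[-15,0,0],[0,0,0],0.65]
    - [[-8,0,0],[0,0,0],0.65]
    - [[-8,0,0],[0,0,0],0.65]
    - [[-8,0,0],[0,0,0],0.65]
    - [[-8,0,0],[0,0,0],0.65]
    - [[-8,0,0],[0,0,0],0.65]
    - [[-8,0,0],[0,0,0],0.65]
    - [[-8,0,0],[0,0,0],0.65]
    - [[-8,0,0],[0,0,0],0.65]
    - [[-8,0,0],[0,0,0],0.65]
    - [[-8,0,0],[0,0,0],0.65]

```text
time: 4.47
eef_pos: [0.6324, -0.1304, 0.0546]
ee_rot: [1.0, 0.0, 0.002, 0.0]
ft_force: [5.7, 0.6, 4.5]
finger_gap: 0.0554
grip_force: 1.8
```

Emit:
servo_tool:
  deltas:
    - [[-5,0,0],[0,0,0],0.65]
    - [[-3,0,0],[0,0,0],0.65]
    - [[-2,0,0],[0,0,0],0.65]
    - [[0,0,0],[0,0,0],0.65]
    - [[0,0,0],[0,0,0],0.65]
    - [[0,0,0],[0,0,0],0.65]

```text
time: 4.97
eef_pos: [0.6217, -0.1305, 0.0537]
ee_rot: [1.0, -0.0, 0.001, 0.0]
ft_force: [5.4, -0.8, 5.0]
finger_gap: 0.055
grip_force: 1.2
```

```bash
python3 - <<'E'
from h import *
c=eyes.camera("side");cv2.imwrite("pics/side2.png",c["pixels"][:,:,::-1])
from m import meas
meas("side",c,(313,202),tuple(proj(c,[.57,-.13,.105])[0]))
E
```

```text
5.0167 [ 0.62169931 -0.13052028  0.05361717]
side hub (array([0.56522293, 0.08932387]), np.float64(0.13484916252474022), 47)
 ring (array([0.56571104, 0.02307291]), np.float64(0.059824313803233144), 165) bearing -89.577875672235 0.06625276188176579
 tif (array([ 0.57340505, -0.12872174]), np.float64(0.04867528000296477), 102) bearing -87.85099498803858 0.21819906953426493
```

View pics/side2.png

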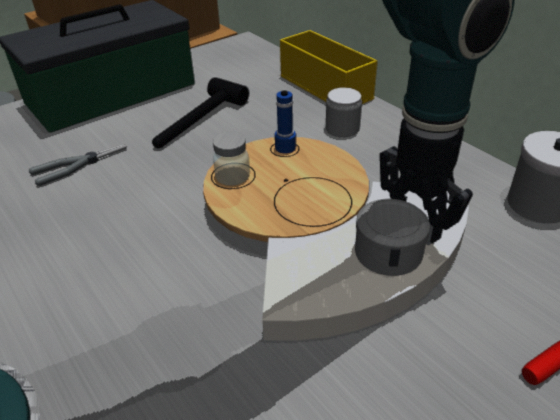

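The tiffin is held in the finger cradle at about (390,235), still on the slab; the platter hasn't moved.

Emit:
servo_tool:
  deltas:
    - [[-4,0,0],[0,0,0],0.65]
    - [[-3,0,0],[0,0,0],0.65]
    - [[0,0,0],[0,0,0],0.65]
    - [[0,0,0],[0,0,0],0.65]
    - [[8,0,0],[0,0,0],0.65]
    - [[20,0,0],[0,0,0],0.65]
    - [[20,0,0],[0,0,0],0.65]
    - [[0,0,-30],[0,0,0],0.65]
    - [[0,0,-40],[0,0,0],0.65]
    - [[0,0,-40],[0,0,0],0.65]
    - [[0,0,0],[0,0,0],0.65]

```text
time: 5.93
eef_pos: [0.6654, -0.1312, 0.1702]
ee_rot: [1.0, -0.0, 0.004, 0.001]
ft_force: [0.9, 0.5, 1.7]
finger_gap: 0.0553
grip_force: 0.0
```

Emit:
servo_tool:
  deltas:
    - [[0,35,0],[0,0,0],0.65]
    - [[0,35,0],[0,0,0],0.65]
    - [[0,30,0],[0,0,0],0.65]
    - [[-35,0,0],[0,0,0],0.65]
    - [[-35,0,0],[0,0,0],0.65]
    - [[-26,0,0],[0,0,0],0.65]
    - [[0,0,0],[0,0,-0.12],0.65]
    - [[0,0,0],[0,0,-0.12],0.65]
    - [[0,0,0],[0,0,-0.12],0.65]
    - [[0,0,0],[0,0,-0.12],0.65]
    - [[0,0,0],[0,0,-0.12],0.65]
    - [[0,0,0],[0,0,-0.12],0.65]

```text
time: 6.93
eef_pos: [0.5642, -0.2303, 0.1616]
ee_rot: [0.935, 0.355, -0.002, -0.002]
ft_force: [0.2, 0.2, -0.0]
finger_gap: 0.0556
grip_force: 0.0
```

Emit:
servo_tool:
  deltas:
    - [[0,0,0],[0,0,-0.12],0.65]
    - [[0,0,0],[0,0,-0.12],0.65]
    - [[0,0,0],[0,0,-0.12],0.65]
    - [[0,0,0],[0,0,-0.12],0.65]
    - [[0,0,0],[0,0,-0.12],0.65]
    - [[0,0,0],[0,0,-0.12],0.65]
    - [[0,0,0],[0,0,-0.12],0.65]
    - [[0,0,0],[0,0,-0.011],0.65]
    - [[0,0,0],[0,0,0],0.65]
    - [[0,0,0],[0,0,0],0.65]

```text
time: 7.77
eef_pos: [0.5652, -0.2306, 0.1624]
ee_rot: [0.708, 0.706, -0.001, -0.001]
ft_force: [0.5, 0.1, -0.5]
finger_gap: 0.0551
grip_force: 0.0
```

```bash
python3 - <<'E'
from h import *
c=eyes.camera("top");cv2.imwrite("pics/top3.png",c["pixels"][:,:,::-1])
from m import meas
meas("top",c,(271,196),tuple(proj(c,[.566,-.13,.105])[0]))
c=eyes.camera("side");
meas("side",c,(313,202),tuple(proj(c,[.566,-.13,.105])[0]))
E
```

```text
7.8167 [ 0.56540234 -0.23055438  0.16264505]
top hub (array([0.56717571, 0.09172056]), np.float64(0.13457769940925546), 53)
 ring (array([0.56695607, 0.02409004]), np.float64(0.059835205460914885), 144) bearing -90.18608174570348 0.06763087305592524
 tif (array([ 0.56414823, -0.12758517]), np.float64(0.04989650727225437), 121) bearing -90.7909105755885 0.21932662136109615
side hub (array([0.56528339, 0.08940852]), np.float64(0.13466139932296178), 46)
 ring (array([0.56572061, 0.02308055]), np.float64(0.05985779576053183), 161) bearing -89.62232623078356 0.06632941781812574
 tif (array([ 0.56553972, -0.12933929]), np.float64(0.04813334241401522), 117) bearing -89.93286035403905 0.2187479661729093
```

View pics/top3.png

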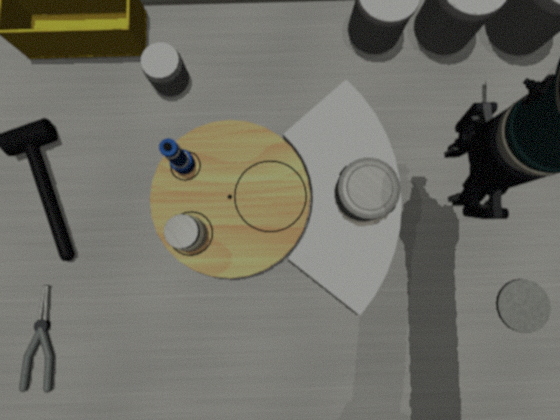

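The top view shows the tiffin at (368,188) with its centre on the hub–ring line, and the gripper behind it at (480,160). The platter looks unchanged, so I'll descend and push along +y.

Emit:
servo_tool:
  deltas:
    - [[0,1,20],[0,0,0],0.65]
    - [[0,0,30],[0,0,0],0.65]
    - [[0,0,30],[0,0,0],0.65]
    - [[0,0,20],[0,0,0],0.65]
    - [[0,0,7],[0,0,0],0.65]
    - [[0,0,0],[0,0,0],0.65]
    - [[0,0,0],[0,0,0],0.65]
    - [[12,0,0],[0,0,0],0.65]
    - [[12,0,0],[0,0,0],0.65]
    - [[8,0,0],[0,0,0],0.65]
    - [[6,0,0],[0,0,0],0.65]
    - [[0,0,0],[0,0,0],0.65]

```text
time: 8.87
eef_pos: [0.5675, -0.1899, 0.0571]
ee_rot: [0.706, 0.708, 0.001, 0.0]
ft_force: [0.0, -0.4, -0.5]
finger_gap: 0.0555
grip_force: 0.0
```

Emit:
servo_tool:
  deltas:
    - [[5,0,0],[0,0,0],0.65]
    - [[5,0,0],[0,0,0],0.65]
    - [[5,0,0],[0,0,0],0.65]
    - [[5,0,0],[0,0,0],0.65]
    - [[5,0,0],[0,0,0],0.65]
    - [[5,0,0],[0,0,0],0.65]
    - [[5,0,0],[0,0,0],0.65]
    - [[5,0,0],[0,0,0],0.65]
    - [[5,0,0],[0,0,0],0.65]
    - [[5,0,0],[0,0,0],0.65]
    - [[5,0,0],[0,0,0],0.65]
    - [[0,0,0],[0,0,0],0.65]

```text
time: 9.87
eef_pos: [0.567, -0.1357, 0.0563]
ee_rot: [0.706, 0.708, 0.0, -0.0]
ft_force: [-0.1, -0.6, -0.2]
finger_gap: 0.0553
grip_force: 0.1
```

```bash
python3 - <<'E'
from h import *
from m import meas
s=sensors.sense();y=s["eef_pos"][1]+.049
for n,r in(("top",(271,196)),("side",(313,202))):
    c=eyes.camera(n);meas(n,c,r,tuple(proj(c,[.566,y,.105])[0]))
E
```

```text
9.8667 [ 0.56701932 -0.13565409  0.05629856]
top hub (array([0.5671685 , 0.09157128]), np.float64(0.1346974599047215), 50)
 ring (array([0.56694242, 0.02403131]), np.float64(0.05985954218002761), 138) bearing -90.19178384938729 0.06754034814944161
 tif (array([ 0.56668941, -0.0835536 ]), np.float64(0.04934989876487227), 83) bearing -90.15674443296525 0.1751255333940935
side hub (array([0.56516144, 0.08974549]), np.float64(0.1347201714749362), 41)
 ring (array([0.56581799, 0.02295998]), np.float64(0.059935922492676826), 124) bearing -89.43675720359265 0.06678873769466387
 tif (array([ 0.5671035, -0.0859887]), np.float64(0.04830380820136138), 85) bearing -89.36684184291141 0.17574492015106244
```

Emit:
servo_tool:
  deltas:
    - [[4,0,0],[0,0,0],0.65]
    - [[4,0,0],[0,0,0],0.65]
    - [[4,0,0],[0,0,0],0.65]
    - [[4,0,0],[0,0,0],0.65]
    - [[4,0,0],[0,0,0],0.65]
    - [[4,0,0],[0,0,0],0.65]
    - [[4,0,0],[0,0,0],0.65]
    - [[4,0,0],[0,0,0],0.65]
    - [[4,0,0],[0,0,0],0.65]
    - [[4,0,0],[0,0,0],0.65]
    - [[4,0,0],[0,0,0],0.65]
    - [[0,0,0],[0,0,0],0.65]

```text
time: 10.97
eef_pos: [0.5672, -0.0926, 0.0566]
ee_rot: [0.707, 0.707, 0.0, 0.0]
ft_force: [1.0, -2.1, 2.3]
finger_gap: 0.0555
grip_force: 1.5
```

```bash
cat > n.py <<'E'
from h import *
from m import meas
s=sensors.sense();y=s["eef_pos"][1]+.0505
for n,r in(("top",(271,196)),("side",(313,202))):
    c=eyes.camera(n);meas(n,c,r,tuple(proj(c,[.566,y,.105])[0]))
    cv2.imwrite(f"pics/{n}_{s['time']:.1f}.png",c["pixels"][:,:,::-1])
    # blue torch bearing
    h=cv2.cvtColor(c["pixels"],cv2.COLOR_RGB2HSV);m=cv2.inRange(h,(105,120,40),(125,255,255));M=cv2.moments(m,True)
    print(" torch px",M["m10"]/M["m00"],M["m01"]/M["m00"])
E
python3 n.py
```

```text
10.9667 [ 0.56720785 -0.09257628  0.05655356]
top hub (array([0.56720539, 0.09167354]), np.float64(0.1345973003155877), 50)
 ring (array([0.56701552, 0.02392256]), np.float64(0.0599158015334775), 142) bearing -90.16056263003318 0.06775124465199109
 tif (array([ 0.56743697, -0.04167146]), np.float64(0.048563438405079276), 97) bearing -89.90049385386718 0.13334519380036686
 torch px 174.0440251572327 153.49685534591194
side hub (array([0.56582867, 0.08937819]), np.float64(0.13503553425831552), 27)
 ring (array([0.56312538, 0.02545603]), np.float64(0.05702324599183592), 91) bearing -92.42161525088123 0.06397929802214548
 tif (array([ 0.56609395, -0.04110474]), np.float64(0.04634483870495762), 76) bearing -89.88351545181274 0.13048320299548616
 torch px 284.502024291498 124.33468286099865
```

Emit:
servo_tool:
  deltas:
    - [[4,0,0],[0,0,0],0.65]
    - [[4,0,0],[0,0,0],0.65]
    - [[4,0,0],[0,0,0],0.65]
    - [[4,0,0],[0,0,0],0.65]
    - [[4,0,0],[0,0,0],0.65]
    - [[4,0,0],[0,0,0],0.65]
    - [[4,0,0],[0,0,0],0.65]
    - [[4,0,0],[0,0,0],0.65]
    - [[4,0,0],[0,0,0],0.65]
    - [[4,0,0],[0,0,0],0.65]
    - [[4,0,0],[0,0,0],0.65]
    - [[0,0,0],[0,0,0],0.65]

```text
time: 12.07
eef_pos: [0.5667, -0.0477, 0.0561]
ee_rot: [0.707, 0.708, 0.0, -0.001]
ft_force: [-0.8, 0.2, -0.4]
finger_gap: 0.0555
grip_force: 0.0
```

```bash
python3 n.py; mv pics/top_*.png pics/old.png 2>/dev/null; cp $(ls -t pics/side_* | head -1) pics/cur.png
```

```text
12.0667 [ 0.56667354 -0.04770482  0.05608152]
top hub (array([0.56722985, 0.09179014]), np.float64(0.13446142192050914), 45)
 ring (array([0.56708427, 0.02341267]), np.float64(0.060265422334983325), 113) bearing -90.12198118919036 0.06837762243476106
 tif (array([0.56820397, 0.00159657]), np.float64(0.0491452537255454), 55) bearing -89.38120663423493 0.09019882627208116
 torch px 174.9217877094972 154.46927374301677
side hub (array([0.56566347, 0.08889759]), np.float64(0.13502316834763772), 24)
 ring (array([0.57734703, 0.02911136]), np.float64(0.059570908655596624), 46) bearing -78.94247847059725 0.06091714890145331
 tif (array([0.56473184, 0.00251392]), np.float64(0.04671740866570728), 66) bearing -90.61789670654444 0.08638869152248527
 torch px 284.4250720461095 123.96253602305475
```

View pics/cur.png

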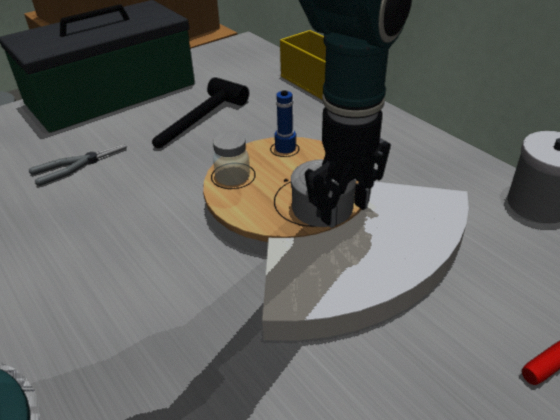

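The tiffin is nearly in the ring at (325,190), and the torch and jar are standing unchanged. About 21 mm remain.

Emit:
servo_tool:
  deltas:
    - [[4,0,0],[0,0,0],0.65]
    - [[4,0,0],[0,0,0],0.65]
    - [[4,0,0],[0,0,0],0.65]
    - [[3,0,0],[0,0,0],0.65]
    - [[3,0,0],[0,0,0],0.65]
    - [[2,0,0],[0,0,0],0.65]
    - [[1,0,0],[0,0,0],0.65]
    - [[0,0,0],[0,0,0],0.65]
    - [[0,0,0],[0,0,0],0.65]

```text
time: 12.92
eef_pos: [0.5669, -0.0281, 0.0562]
ee_rot: [0.707, 0.707, 0.0, -0.0]
ft_force: [-0.4, -0.4, 0.1]
finger_gap: 0.0554
grip_force: 0.3
```

Emit:
servo_tool:
  deltas:
    - [[-2,0,0],[0,0,0],0.65]
    - [[-3,0,0],[0,0,0],0.65]
    - [[-6,0,0],[0,0,0],0.65]
    - [[-15,0,0],[0,0,0],0.65]
    - [[-30,0,0],[0,0,0],0.65]
    - [[-40,0,0],[0,0,0],0.65]
    - [[-40,0,0],[0,0,0],0.65]
    - [[-40,0,0],[0,0,0],0.65]
    - [[-30,0,-25],[0,0,0],0.65]
    - [[0,0,-40],[0,0,0],0.65]
    - [[0,0,0],[0,0,0],0.65]
    - [[0,0,0],[0,0,0],0.65]

```text
time: 13.92
eef_pos: [0.5684, -0.2362, 0.1238]
ee_rot: [0.708, 0.706, 0.001, 0.002]
ft_force: [0.3, 0.2, -1.1]
finger_gap: 0.0554
grip_force: 0.0
```

```bash
sed -i 's/^s=sensors.*/s=sensors.sense();y=.0235/' n.py; python3 n.py; cp $(ls -t pics/top_* | head -1) pics/cur2.png
```

```text
13.9167 [ 0.5683513  -0.23617492  0.12377862]
top hub (array([0.5672427 , 0.09180776]), np.float64(0.13451065150242686), 51)
 ring (array([0.56704902, 0.02449135]), np.float64(0.05935438269562095), 92) bearing -90.16484750613728 0.06731668397731924
 tif (array([0.56219604, 0.0234912 ]), np.float64(0.054063034695455606), 73) bearing -94.22486290351922 0.06850270982194859
 torch px 173.19127516778522 152.5738255033557
side hub (array([0.56524624, 0.08945461]), np.float64(0.13466145185021558), 47)
 ring (array([0.55879021, 0.02078846]), np.float64(0.05281980764410004), 68) bearing -95.3711913305028 0.06896898165806833
 tif (array([0.56687695, 0.02091619]), np.float64(0.04846933484252444), 128) bearing -88.63703699847362 0.06855782172413215
 torch px 284.32372505543236 122.40576496674058
```

View pics/cur2.png

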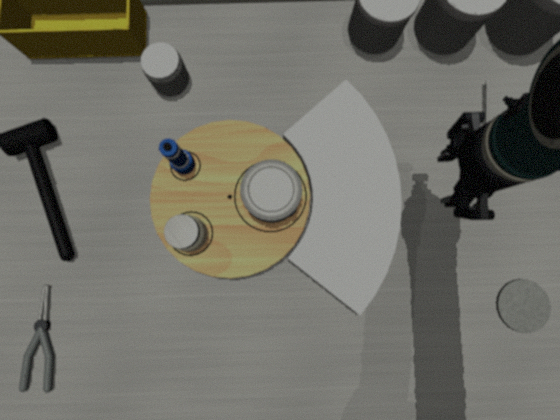

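The tiffin stands inside the ring at (271,192), about 3 mm off centre. The platter, torch and jar look unchanged, and the gripper is clear.

```bash
python3 -c "
from cell import job_done
print(job_done())"
```

```text
the job is handed in; nothing more can be done
None
```

The tiffin stands upright inside the scorched ring, about 3 mm off its centre by camera; the platter did not visibly turn, the torch and jar still stand in place, and the job is handed in (no verdict was returned).

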